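# Clear the printing pad and bring the round block

### The job

Get ready to print: first hang the ear defenders that stand on the cork pad over the steel rail, one cup on each side of the bar, and let go of them. Then draw the round printing block out of its sloping stand, turn it level with its printing face down, and keep holding it still about 10 cm above the middle of the pad: the job finishes while you hold it there. Leave the other block and everything else on the table in place.

Things in the scene. Friction and masses are not known exactly. Their poses are not given: they have to be found in the camera images.
- ears: Ear defenders standing on their two cups on the pad, an upside-down U, 152 high, 170 wide (x, cup to cup), 58 deep (y), about 0.2 kg. Origin midway between the cups at the level of their undersides, z up. On top of the band a cushion, 56 (x) x 30 (y), from 128 to 152 above the origin: grip it across its 30 mm (along y). Free gap between the cups: 86. x and -x look alike.
- ears_crown (a point): The underside of the headband at its middle, 128 above the origin of the ear defenders: this rests on the bar when they hang.
- rail: Fixed rail: a round horizontal steel bar, diameter 16, along its own y, carried on two posts at y = -125 and +125 (posts 18 thick, 159 high). Origin on the table under the middle of the bar, x across the bar, z up.
- rail_mid (a point): Middle of the bar's axis, 142 above the table (the bar's top is at 150).
- pad: Fixed flat cork printing pad, 200 (x) x 260 (y) x 8 thick. Origin at the middle of its underside, z up.
- round_block: Round wooden printing block, diameter 87, 30 thick, about 0.2 kg, in a sloping stand. Origin: middle of its flat printing face; z points out of its back. Handle: a fin mid-back, 42 (x) x 16 (y), from 30 to 75 along z; grip it across the 16 mm (along y). In the stand its z leans 45 degrees from vertical towards the stand's front (stand's -x), its y is level.
- square_block: Square wooden printing block 87 x 87 x 30 with the same handle, in the other stand; same frame. Stays where it is.
- stand_a: Fixed plywood stand holding the round block: base 120 x 104, on it a pocket pitched 45 degrees, open upwards and to the stand's front (-x), 92 x 92 inside, walls 25 deep and 6 thick, middle of its floor 56 above the origin. Origin on the table under that point, z up. The block comes out straight along its own z, free after 30 mm.
- stand_b: Fixed plywood stand holding the square block: base 120 x 104, on it a pocket pitched 45 degrees, open upwards and to the stand's front (-x), 92 x 92 inside, walls 25 deep and 6 thick, middle of its floor 56 above the origin. Origin on the table under that point, z up. The block comes out straight along its own z, free after 30 mm.
- jar: Closed squat jar, diameter 72, height 85; a bystander on the table. Origin at its underside.
- bottle: Closed bottle, diameter 60, height 150; a bystander on the table. Origin at its underside.
- oblong_block: Spare oblong wooden block 45 x 100 x 28 with a grip on its back, 54 high in all; a bystander on the table. Origin at its underside.
- small_block: Small round wooden stamp, diameter 52, 56 high with its knob; a bystander on the table. Origin at its underside.
- brush: Brush lying flat, about 200 long; a bystander on the table. Origin at its underside.
- tin: Closed metal tin, diameter 68, height 70; a bystander on the table. Origin at its underside.
Mind the look-alikes: they are no part of the job. What is shaped like the round_block but green is not meant.

How it is judged:
By the outcome, as a careful person would: the job done as asked, in the order asked, and still so for the second after the job is handed in, while the arm keeps its last pose, push and grip.
It also fails if it takes over 64 s, if anything falls off the work surface, if the arm or the gripper's body presses on something with over 40 N, if the wrist force passes 120 N, or if a joint passes its speed limit or range.

### The arm

A 7-joint arm with a two-finger parallel gripper is mounted at the origin on the work surface. World frame = base frame: x ahead of the robot, y to its left, z up, the work surface at z = 0. Lengths are in m, angles in rad, forces in N, time in s.
With the tool pointing down it reaches from about 0.35 to 0.9 m from the base axis. Payload 19.9 kg.
Tool frame: the origin (TCP) lies where the fingers leave the gripper's body, on its centre line; the fingertips stand 97 mm ahead of it and the grasp point (between the pads) lies 78 mm ahead of it (robot.tcp_to_tips is the distance from the TCP to the fingertips, in m); y points along the fingers, z is the direction in which the jaws open and shut, and the axes are right-handed (so a half turn about y gives the same grasp; the last joint's range is limited). The gripper opens to 94 mm and grips with 3 to 60 N. Pads are 16 mm wide; open, the fingers measure 119 mm over their backs; the gripper's body (75 mm by 177 mm) begins 78 mm behind the grasp point.
Start: joints at [1.175, 0.417, -0.01, 1.614, 0.005, 1.111, -0.053], TCP at [0.217, -0.586, 0.303] pointing down, gripper open.
Joint ranges: [-2.81, 2.81], [-0.39, 2.02], [-1.27, 1.25], [0.06, 2.57], [-1.19, 4.33], [0.19, 2], [-2.82, 2.82]. Speed limits (rad/s): [1.89, 1.89, 2.39, 2.39, 3.01, 3.01, 3.01].

### API

Orientations are given as a rotation vector (axis times angle).
In Python, from station import robot gives the robot as it stands.
- The arm moves only by the shell command python3 -m pendant 'ROWS'. ROWS is text: rows parted by semicolons, each of 7 numbers parted by spaces: the opening in per cent of the stroke, from 0 (shut) to 100 (fully open), then the shift along the tool's x, y, z in m, then the turn, a rotation vector about the tool's x, y, z in degrees. In form: hand dx dy dz wx wy wz; .... A call has 1 to 5 rows; each row is the pose to reach, as a shift and turn from the pose commanded when the call began, along the tool's axes at that moment; what a row does not reach only later rows make up. A row lasts 1/8 s, in which the tool goes at most 62.5 mm and 10.7 degrees, less where a joint would pass 70% of its speed; a pose out of reach is approached as far as the arm can. A call with a gripper value outside its range is refused whole. The fingers move at their own pace and stop on an object; the grip force is fixed at half the most. Time passes only in rows, so rows that repeat a pose let the fingers close. It gives the time, the measured TCP pose, the force and the opening at its end, in the units of the state.
- robot.get_obs(): the state, without advancing time (a new reading comes with each control period).
- robot.read_camera(name): name is "scene" or "top"; returns a dict with "pixels" (384x512x3 uint8, blue, green, red), "z_map" (384x512 float32, m along the optical axis (not along the pixel's ray), 0 where there is no reading), "mtx" (3x3 intrinsics, pixels), "world_from_camera" (4x4, takes a point from camera to world coordinates). Camera axes: x right, y up, looking along -z (the intrinsics and any distortion apply to the point x, -y, -z); pixel columns grow to the right and rows downward; lengths in m; the calibration is good to about 2 mm. A picture is of the moment at which its call begins.
- robot.hand_in(): hands the job in, once; it reports no verdict.
The state is a dict: "time": time; "qpos": joint angles; "joint_vel": joint speeds; "joint_torque": joint torques, N m; "eef_pos": TCP position; "tcp_rot": TCP orientation; "ft_force": force on the tool from outside, world axes, zero at the start; "moment": the same for the moment, N m; "finger_gap": finger opening in m.
Only numpy, scipy, OpenCV 4.12 (cv2) and the standard library are available. Lean on these libraries where they do the work, as an engineer would, in place of code of your own. Each camera call takes 0.05 s, during which the arm holds its last target. There are 200 camera calls.

## Working session

There is one attempt and no reset: what is moved stays moved. The work goes in short steps, Python scripts to look and compute and a shell command to move; the robot and the scene stay as the last step left them, time stands still between calls to the robot, and variables do not carry over. Pictures are saved under pics/ and viewed, about 8 in all and at most 12, crops included, and the job is handed in when it is done.

```bash
ls && mkdir -p pics && cat > h.py <<'E'
import numpy as np,cv2
from station import robot
from scipy.spatial.transform import Rotation as R
def cloud(c):
    z=c["z_map"];K=c["mtx"];v,u=np.mgrid[:z.shape[0],:z.shape[1]]
    p=np.stack([(u-K[0,2])/K[0,0]*z,-(v-K[1,2])/K[1,1]*z,-z],-1)
    T=c["world_from_camera"];return p@T[:3,:3].T+T[:3,3]
def grab():
    return {n:robot.read_camera(n) for n in("scene","top")}
E
python3 - <<'E'
from h import *
g=grab()
for n,c in g.items():
    cv2.imwrite(f"pics/{n}0.png",cv2.resize(c["pixels"],(768,576),interpolation=cv2.INTER_CUBIC))
    print(n,c["mtx"].round(1).tolist(),c["world_from_camera"].round(3).tolist(),(c["z_map"]==0).mean(),[k for k in c])
    np.savez(f"{n}0.npz",**c)
print(robot.get_obs())
E
```

```text
pics
scene [[454.2, 0.0, 258.1], [0.0, 454.2, 194.2], [0.0, 0.0, 1.0]] [[-0.385, -0.572, 0.724, 1.519], [0.922, -0.219, 0.318, 0.443], [-0.023, 0.791, 0.612, 0.96], [0.0, 0.0, 0.0, 1.0]] 0.004053751627604167 ['pixels', 'z_map', 'mtx', 'world_from_camera']
top [[440.9, 0.0, 251.9], [0.0, 440.9, 198.0], [0.0, 0.0, 1.0]] [[0.072, 0.977, -0.202, 0.184], [-0.997, 0.071, -0.011, 0.007], [0.004, 0.202, 0.979, 1.727], [0.0, 0.0, 0.0, 1.0]] 0.004150390625 ['pixels', 'z_map', 'mtx', 'world_from_camera']
{'time': 0.1, 'qpos': array([ 1.17448754,  0.41787176, -0.01031485,  1.61412282,  0.00468973,
        1.11067381, -0.05299821]), 'joint_vel': array([ 0.00066106, -0.00077567, -0.00013365,  0.00099853, -0.00030656,
        0.00028124, -0.00090717]), 'joint_torque': array([ 8.15724416e-04, -8.52579904e+01,  6.39668852e-01, -4.26687598e+01,
       -4.88986087e-02,  1.64096570e-02,  1.17552645e-04]), 'eef_pos': array([ 0.21705641, -0.58584945,  0.30211055]), 'tcp_rot': array([-0.3639422 ,  2.02941619, -2.02731285]), 'ft_force': array([0.20106749, 0.6486474 , 0.24314291]), 'moment': array([ 0.01104185,  0.00165817, -0.00942904]), 'finger_gap': 0.09366784116036253}
```

View pics/scene0.png

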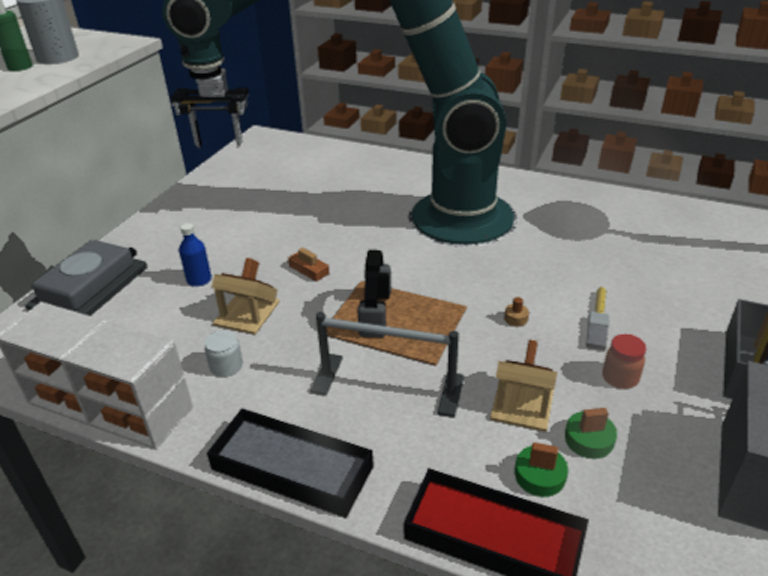

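View pics/top0.png

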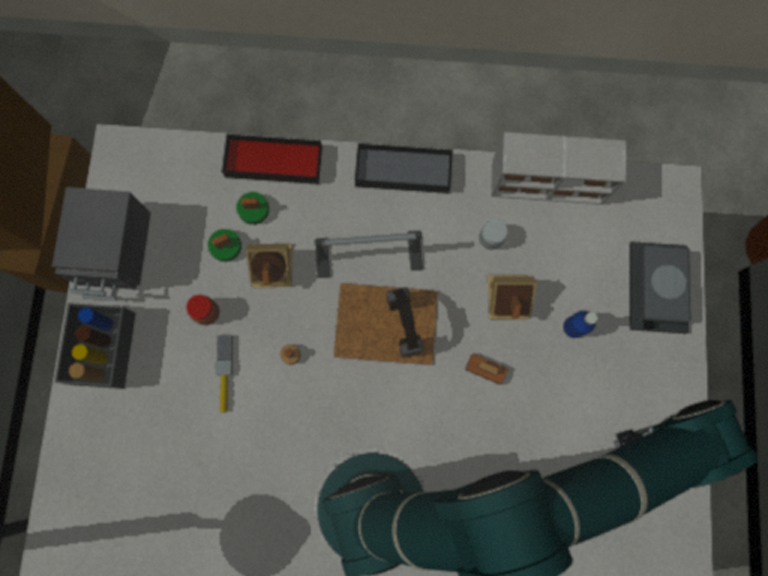

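The overview shows the ears at scene (375,290) / top (405,322), on the pad at top (387,323). The rail runs across top (370,240). There are two stands, at top (268,265) and top (512,298). Candidates for the round block are the brown block in the stand at (268,265), which looks round, the brown block in the stand at (512,298), which looks square, and two green rounds at (252,208) and (224,245), which are decoys. I'll measure and confirm with one crop.

```bash
python3 - <<'E'
from h import *
g={n:dict(np.load(f"{n}0.npz")) for n in("scene","top")}
W={n:cloud(c) for n,c in g.items()}
def box(n,u0,u1,v0,v1,z0,z1):
    s=512/768;u0,u1,v0,v1=[int(a*s) for a in(u0,u1,v0,v1)]
    p=W[n][v0:v1,u0:u1].reshape(-1,3);q=g[n]["pixels"][v0:v1,u0:u1].reshape(-1,3)
    m=(p[:,2]>z0)&(p[:,2]<z1);return p[m],q[m]
def rect(p):
    (c,s,a)=cv2.minAreaRect((p[:,:2]*1000).astype(np.float32));return np.round(c,1),np.round(s,1),round(a,1)
# pad by colour in top
hsv=cv2.cvtColor(g["top"]["pixels"],cv2.COLOR_BGR2HSV)
print("table z",np.median(W["top"][200:220,240:280,2]), np.median(W["scene"][180:190,230:250,2]))
p,q=box("top",325,445,275,370,-.01,.02);h=cv2.cvtColor(q[None],cv2.COLOR_BGR2HSV)[0];m=(h[:,1]>80);print("pad",rect(p[m]),np.median(p[m][:,2]))
for n,b in(("top",(310,430,225,265)),("scene",(310,470,310,350))):
    p,q=box(n,*b,.133,.156);m=p[:,0]>0
    print("bar",n,rect(p),np.percentile(p[:,2],95),len(p),np.polyfit(p[:,1],p[:,0],1))
for n,b in(("top",(380,430,280,365)),("scene",(350,400,240,340))):
    for z in((.14,.175),(.1,.175),(.02,.175)):
        p,q=box(n,*b,*z);print("ears",n,z,rect(p),len(p),p.mean(0).round(4),np.percentile(p[:,2],97))
for nm,b in(("A",(240,300,235,295)),("B",(480,545,270,325))):
    p,q=box("top",*b,.02,.2);print("stand",nm,rect(p),p[:,2].max());
    p,q=box("top",*b,.003,.2);print("   base",rect(p))
for nm,b in(("A",(485,565,335,430)),("B",(205,285,255,335))):
    p,q=box("scene",*b,.003,.2);print("stand scene",nm,rect(p),p[:,2].max())
c=g["top"]["pixels"]
a=cv2.resize(c[155:200,155:205],None,fx=8,fy=8,interpolation=2);b=cv2.resize(c[177:222,318:368],None,fx=8,fy=8,interpolation=2)
cv2.imwrite("pics/stands.png",np.hstack([a,b]))
E
```

```text
table z 0.009795406442316468 -0.0012792650998928456
pad (array([470.6,  -0.8]), array([258.2, 198.8]), 89.5) 0.007890732020235935
bar top (array([652.8,  61.2]), array([ 17.7, 263.6]), 8.9) 0.15452953630359456 281 [-0.15443526  0.66154245]
bar scene (array([659.5,  60. ]), array([ 22.1, 266.1]), 7.9) 0.15156930552189946 574 [-0.150269    0.67100781]
ears top (0.14, 0.175) (array([465.7, -46.5]), array([98.5, 30.1]), 19.2) 166 [ 0.4658 -0.0458  0.1556] 0.16561336641916968
ears top (0.1, 0.175) (array([467.7, -45.8]), array([151.2,  30.1]), 19.2) 310 [ 0.4621 -0.0472  0.1427] 0.16423557339156453
ears top (0.02, 0.175) (array([464.3, -46.5]), array([177.2,  58.1]), 18.1) 545 [ 0.4587 -0.0457  0.1134] 0.1638046991145166
ears scene (0.14, 0.175) (array([572.6, -15.4]), array([255.2,  86.2]), 30.2) 318 [5.780e-01 3.000e-04 1.492e-01] 0.15964135477492558
ears scene (0.1, 0.175) (array([551.2, -24.2]), array([299.1,  86.9]), 28.7) 518 [ 0.5634 -0.0079  0.1398] 0.15908481495500817
ears scene (0.02, 0.175) (array([541.7, -20.8]), array([308.2,  87.9]), 25.5) 991 [ 0.5324 -0.0184  0.1047] 0.15818980112332254
stand A (array([585.6, 315.6]), array([107.4, 107. ]), 4.1) 0.12490393132439159
   base (array([610.5, 323.5]), array([164.9, 159.7]), 5.1)
stand B (array([ 544.7, -318. ]), array([108.2, 107.5]), 3.7) 0.12447428362190371
   base (array([ 566.1, -329.8]), array([150. , 168.6]), 2.0)
stand scene A (array([609.4, 315.5]), array([123.3, 108.9]), 8.7) 0.12106390805393807
stand scene B (array([ 561.3, -343.4]), array([328.5, 180.7]), 26.5) 0.11957293460934437
```

View pics/stands.png

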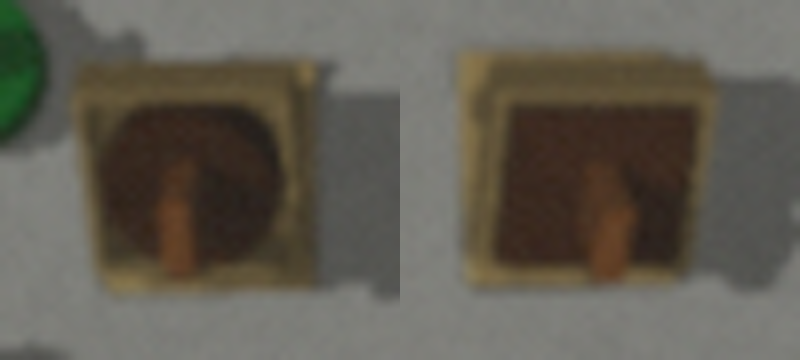

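The crop confirms it: the left one, stand at top (268,265), holds the brown round block, and the right one holds the square block. The ears are at about (0.466,-0.046) with yaw 19°. The bar passes (0.656,0.061) with yaw 8.7°, and the pad centre is (0.471,0). Next I work out the approach.

```bash
cat >> h.py <<'E'
def rot(fing,jaw,cur=None):
    """tool rotation: y along fing, z along jaw (sign nearest to current)"""
    o=[]
    for s in(1,-1):
        y=np.array(fing,float);y/=np.linalg.norm(y);z=s*np.array(jaw,float);z-=y*(y@z);z/=np.linalg.norm(z)
        o.append(R.from_matrix(np.stack([np.cross(y,z),y,z],1)))
    return o
def go(pos,fing,jaw,best=True):
    ob=robot.get_obs();C=R.from_rotvec(ob["tcp_rot"]);d=C.inv().apply(np.array(pos)-ob["eef_pos"])
    o=[(C.inv()*t).as_rotvec(degrees=True) for t in rot(fing,jaw)]
    o.sort(key=np.linalg.norm)
    print("q",ob["qpos"].round(2),"pos",ob["eef_pos"].round(4),"t",round(ob["time"],2),"F",ob["ft_force"].round(1),"gap",round(ob["finger_gap"],4))
    print("shift",d.round(4),"turn",o[0].round(1),"alt",o[1].round(1))
def yaw(a): a=np.radians(a);return np.array([np.cos(a),np.sin(a),0])
E
python3 - <<'E'
from h import *
print(R.from_rotvec(robot.get_obs()["tcp_rot"]).as_matrix().round(3))
go((.466,-.046,.30),(0,0,-1),yaw(109))
E
```

```text
[[-0.938 -0.     0.347]
 [-0.347  0.001 -0.938]
 [ 0.    -1.    -0.001]]
q [ 1.17  0.42 -0.01  1.61  0.    1.11 -0.05] pos [ 0.2171 -0.5858  0.3021] t 0.1 F [0.2 0.6 0.2] gap 0.0937
shift [-0.421   0.0025 -0.4197] turn [0.1 1.3 0. ] alt [ 0.000e+00 -1.787e+02 -1.000e-01]
```

```bash
python3 -m pendant '100 -0.06 0 -0.06 0 0 0; 100 -0.1 0 -0.1 0 0 0; 100 -0.14 0 -0.14 0 0 0; 100 -0.18 0 -0.18 0 0 0; 100 -0.22 0 -0.22 0 1.3 0'; python3 - <<'E'
from h import *
go((.466,-.046,.30),(0,0,-1),yaw(109))
E
```

```text
time: 0.72
eef_pos: [0.3475, -0.3013, 0.3026]
tcp_rot: [-0.342, 2.042, -2.042]
ft_force: [0.8, 0.2, 0.0]
finger_gap: 0.0939
q [ 0.81  0.13 -0.18  2.    0.03  1.02 -0.62] pos [ 0.3475 -0.3013  0.3026] t 0.72 F [0.8 0.2 0. ] gap 0.0939
shift [-0.1953  0.0026 -0.2028] turn [-0.  0.  0.] alt [   0. -180.    0.]
```

```bash
python3 -m pendant '100 -0.04 0 -0.04 0 0 0; 100 -0.08 0 -0.08 0 0 0; 100 -0.12 0 -0.12 0 0 0; 100 -0.16 0 -0.16 0 0 0; 100 -0.195 0.002 -0.203 0 0 0'; python3 -m pendant '100 0 0 0 0 0 0; 100 0 0 0 0 0 0'; python3 - <<'E'
from h import *
c=robot.read_camera("scene")
cv2.imwrite("pics/s1.png",cv2.resize(c["pixels"][100:250,180:380],(800,600),interpolation=2))
go((.466,-.046,.226),(0,0,-1),yaw(109))
E
```

```text
time: 1.35
eef_pos: [0.4657, -0.0461, 0.3007]
tcp_rot: [-0.342, 2.041, -2.042]
ft_force: [0.6, -1.7, 0.2]
finger_gap: 0.0941
time: 1.6
eef_pos: [0.4649, -0.0482, 0.3004]
tcp_rot: [-0.343, 2.042, -2.042]
ft_force: [-0.8, -0.6, 0.7]
finger_gap: 0.0938
q [ 0.43  0.16 -0.43  1.98  0.08  1.02 -1.27] pos [ 0.4649 -0.0487  0.3005] t 1.65 F [-0.5  0.1  0.1] gap 0.0938
shift [-0.002   0.0745 -0.0022] turn [ 0. -0.  0.] alt [ -0. 180.   0.]
```

View pics/s1.png

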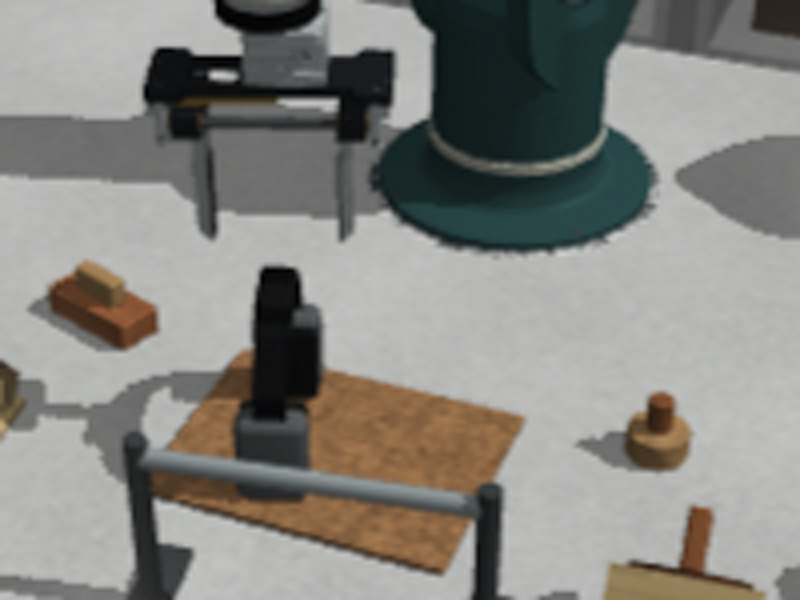

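The open gripper hangs centred over the cushion (finger tips at (208,235) and (345,235), cushion at (280,275)). I descend, then grip.

```bash
python3 -m pendant '100 -0.002 0.025 -0.002 0 0 0; 100 -0.002 0.05 -0.002 0 0 0; 100 -0.002 0.074 -0.002 0 0 0; 100 -0.002 0.074 -0.002 0 0 0; 100 -0.002 0.074 -0.002 0 0 0'; python3 -m pendant '0 0 0 0 0 0 0; 0 0 0 0 0 0 0; 0 0 0 0 0 0 0; 0 0 0 0 0 0 0; 0 0 0 0 0 0 0';python3 -m pendant '0 0 0 0 0 0 0; 0 0 0 0 0 0 0; 0 0 0 0 0 0 0'; python3 - <<'E'
from h import *
go((.656,.061,.400),(0,0,-1),yaw(98.7))
E
```

```text
time: 2.28
eef_pos: [0.4666, -0.0459, 0.2275]
tcp_rot: [-0.341, 2.042, -2.042]
ft_force: [-0.5, 0.1, 0.1]
finger_gap: 0.0934
time: 2.9
eef_pos: [0.4664, -0.0453, 0.2267]
tcp_rot: [-0.342, 2.042, -2.041]
ft_force: [0.1, -0.1, -0.3]
finger_gap: 0.0473
time: 3.28
eef_pos: [0.4663, -0.0453, 0.2265]
tcp_rot: [-0.343, 2.042, -2.041]
ft_force: [-0.2, -0.2, -2.3]
finger_gap: 0.0299
q [ 0.4   0.26 -0.42  2.05  0.14  0.85 -1.34] pos [ 0.4663 -0.0453  0.2265] t 3.27 F [-0.2 -0.2 -2.3] gap 0.0299
shift [-0.214  -0.1736 -0.0387] turn [ 0.  10.3  0. ] alt [   0.  -169.7   -0. ]
```

Gripped: the gap is 29.9 mm. Lift straight up, then measure.

```bash
python3 -m pendant '0 0 -0.015 0 0 0 0; 0 0 -0.05 0 0 0 0; 0 0 -0.09 0 0 0 0; 0 0 -0.13 0 0 0 0; 0 0 -0.175 0 0 0 0';python3 -m pendant '0 0 0 0 0 0 0; 0 0 0 0 0 0 0; 0 0 0 0 0 0 0';  python3 - <<'E'
from h import *
c=robot.read_camera("scene")
cv2.imwrite("pics/s2.png",cv2.resize(c["pixels"][50:275,150:450],(800,600),interpolation=2))
W=cloud(c);p=W[50:275,150:450].reshape(-1,3)
# bar fit near (.656,.061): points with z .137-.152, x .6-.72
m=(p[:,2]>.136)&(p[:,2]<.153)&(abs(p[:,1]-.061)<.1)&(abs(p[:,0]-.656+.152*(p[:,1]-.061))<.025);b=p[m]
print(len(b),np.polyfit(b[:,1]-.061,b[:,0],1),b[:,2].max(),b[:,2].min())
# circle-fit across bar
a=np.radians(8.7);t=(b[:,0]-.656)*np.cos(a)+(b[:,1]-.061)*np.sin(a);z=b[:,2]
A=np.c_[2*t,2*z,np.ones(len(t))];s=np.linalg.lstsq(A,t*t+z*z,rcond=None)[0];print("circle",s[:2],np.sqrt(s[2]+s[0]**2+s[1]**2))
for zz in np.arange(.136,.153,.004):
    k=(z>zz)&(z<zz+.004);print(round(zz,3),k.sum(),t[k].min() if k.any() else 0,t[k].max() if k.any() else 0)
m=(p[:,2]>.17)&(p[:,2]<.36)&(abs(p[:,0]-.466)<.12)&(abs(p[:,1]+.046)<.1);e=p[m];print("ears min z",np.percentile(e[:,2],1))
go((.656,.061,.400),(0,0,-1),yaw(98.7))
E
```

```text
time: 3.9
eef_pos: [0.4659, -0.0451, 0.4038]
tcp_rot: [-0.342, 2.041, -2.041]
ft_force: [0.7, -0.2, -2.1]
finger_gap: 0.0298
time: 4.28
eef_pos: [0.466, -0.0453, 0.4007]
tcp_rot: [-0.344, 2.043, -2.041]
ft_force: [0.7, 0.3, -2.7]
finger_gap: 0.0296
406 [-0.15234201  0.66144086] 0.15147997498692833 0.13615898920020442
circle [0.00381192 0.14307599] 0.005647712391829525
0.136 57 0.0030737988882504445 0.011460951285625198
0.14 96 -0.005617283596970895 0.01245176264466837
0.144 194 -0.004846293431859737 0.012151702099305117
0.148 59 -0.0010236790578401628 0.011104226352140357
0.152 0 0 0
ears min z 0.187856359277534
q [ 0.45  0.06 -0.44  1.84  0.03  1.24 -1.23] pos [ 0.4661 -0.0453  0.4007] t 4.33 F [ 0.7  0.1 -2.7] gap 0.0304
shift [-0.2142  0.0004 -0.0386] turn [ 0.1 10.3  0.1] alt [ 1.000e-01 -1.697e+02 -1.000e-01]
```

View pics/s2.png

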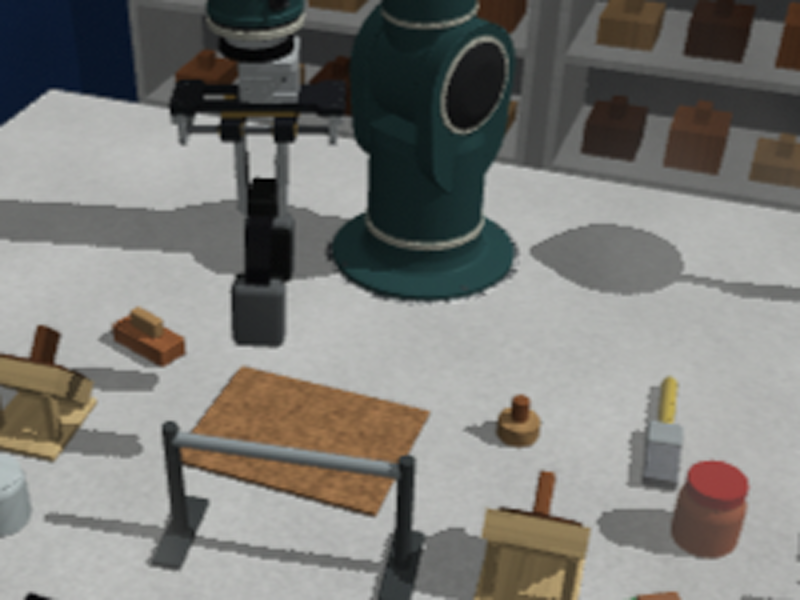

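The ears hang level in the gripper, with their underside about 0.18 m up, clear of the bar ((290,455) in the crop). I carry them over the bar.

```bash
python3 -m pendant '0 -0.03 -0.005 -0.005 0 2 0; 0 -0.07 -0.01 -0.013 0 4 0; 0 -0.11 -0.01 -0.02 0 6 0; 0 -0.15 -0.01 -0.028 0 8 0; 0 -0.19 -0.01 -0.035 0 10.3 0';  python3 - <<'E'
from h import *
go((.657,.061,.400),(0,0,-1),yaw(98.7))
E
```

```text
time: 4.95
eef_pos: [0.6357, 0.0503, 0.4105]
tcp_rot: [-0.164, 2.144, -2.143]
ft_force: [0.5, -1.2, -2.5]
finger_gap: 0.03
q [ 0.21  0.4  -0.47  1.43  0.18  1.36 -1.69] pos [0.6357 0.0503 0.4105] t 4.95 F [ 0.5 -1.2 -2.5] gap 0.03
shift [-0.0227  0.0105 -0.0073] turn [ 0.  -0.1  0.1] alt [-1.000e-01  1.799e+02  0.000e+00]
```

```bash
python3 -m pendant '0 -0.012 0.003 -0.004 0 0 0; 0 -0.0225 0.006 -0.0075 0 0 0; 0 -0.0225 0.006 -0.0075 0 0 0; 0 -0.0225 0.006 -0.0075 0 0 0';  python3 - <<'E'
from h import *
g=grab()
a=g["scene"]["pixels"][60:270,170:330];b=g["top"]["pixels"][130:250,180:320]
cv2.imwrite("pics/s3.png",np.hstack([cv2.resize(a,(400,525),interpolation=2),cv2.resize(b,(400,525),interpolation=2)]))
p=cloud(g["scene"]).reshape(-1,3)
a=np.radians(8.7);t=(p[:,0]-.657)*np.cos(a)+(p[:,1]-.061)*np.sin(a);s=-(p[:,0]-.657)*np.sin(a)+(p[:,1]-.061)*np.cos(a)
m=(p[:,2]>.17)&(p[:,2]<.33)&(abs(t)<.13)&(abs(s)<.06);print("ears t",np.percentile(t[m],[1,99]),"s",np.percentile(s[m],[1,99]),"z",np.percentile(p[m][:,2],[.5,99]))
p=cloud(g["top"]).reshape(-1,3)
t=(p[:,0]-.657)*np.cos(a)+(p[:,1]-.061)*np.sin(a);s=-(p[:,0]-.657)*np.sin(a)+(p[:,1]-.061)*np.cos(a)
m=(p[:,2]>.135)&(p[:,2]<.16)&(abs(t)<.03)&(abs(s)<.11);print("bar t",np.percentile(t[m],[1,50,99]),m.sum())
go((.657,.061,.245),(0,0,-1),yaw(98.7))
E
```

```text
time: 5.45
eef_pos: [0.6553, 0.06, 0.4059]
tcp_rot: [-0.163, 2.142, -2.143]
ft_force: [-1.8, 0.6, -2.4]
finger_gap: 0.0298
ears t [-0.07259635  0.08782869] s [-0.02451877  0.03016696] z [0.18881142 0.32812763]
bar t [-0.01176139 -0.00498798  0.00488491] 76
q [ 0.19  0.45 -0.47  1.38  0.2   1.36 -1.71] pos [0.6553 0.0601 0.4061] t 5.55 F [ 0.3 -0.3 -2.3] gap 0.0299
shift [-0.0017  0.1611 -0.0007] turn [-0.  0. -0.] alt [  -0. -180.    0.]
```

View pics/s3.png

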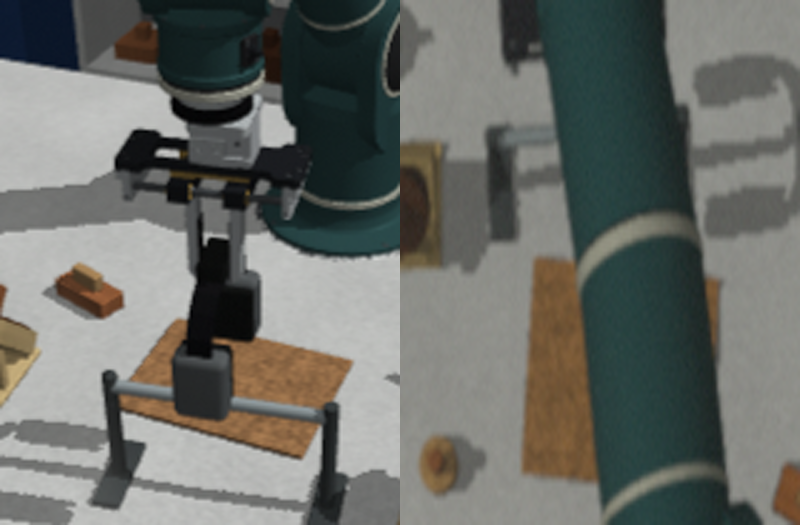

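The front cup (205,380) is beyond the bar and the rear cup (240,305) is on the robot side, roughly centred. Their shadows at right show the same. I lower.

```bash
python3 -m pendant '0 0 0.03 0 0 0 0; 0 -0.001 0.065 0 0 0 0; 0 -0.001 0.1 0 0 0 0; 0 -0.001 0.135 0 0 0 0; 0 -0.001 0.155 0 0 0 0'; python3 -m pendant '0 0 0.002 0 0 0 0; 0 0 0.004 0 0 0 0; 0 0 0.006 0 0 0 0; 0 0 0.006 0 0 0 0'; python3 - <<'E'
from h import *
go((.656,.061,.2405),(0,0,-1),yaw(98.7))
E
```

```text
time: 6.18
eef_pos: [0.6562, 0.0602, 0.2494]
tcp_rot: [-0.164, 2.143, -2.143]
ft_force: [-0.1, 0.8, -3.0]
finger_gap: 0.0296
time: 6.68
eef_pos: [0.6572, 0.0609, 0.247]
tcp_rot: [-0.161, 2.141, -2.141]
ft_force: [-5.8, -1.5, 14.2]
finger_gap: 0.03
q [ 0.17  0.57 -0.44  1.56  0.27  1.07 -1.76] pos [0.6572 0.0609 0.247 ] t 6.67 F [-5.8 -1.5 14.2] gap 0.03
shift [ 0.0012  0.0065 -0.0003] turn [-0.   0.  -0.1] alt [  -0.2 -180.     0. ]
```

Contact comes 6 mm early with a -x side force, so the bar is probably nearer the robot than the crown. I lift slightly, shift 5 mm back and lower again.

```bash
python3 -m pendant '0 0 -0.006 0 0 0 0; 0 0.005 -0.006 0 0 0 0; 0 0.005 -0.006 0 0 0 0'; python3 -m pendant '0 0 0.002 0 0 0 0; 0 0 0.004 0 0 0 0; 0 0 0.005 0 0 0 0; 0 0 0.006 0 0 0 0; 0 0 0.006 0 0 0 0'; python3 - <<'E'
from h import *
go((.651,.061,.2405),(0,0,-1),yaw(98.7))
E
```

```text
time: 7.05
eef_pos: [0.6514, 0.0599, 0.2507]
tcp_rot: [-0.164, 2.142, -2.142]
ft_force: [-0.1, -0.1, -2.7]
finger_gap: 0.0298
time: 7.68
eef_pos: [0.652, 0.06, 0.2468]
tcp_rot: [-0.162, 2.141, -2.142]
ft_force: [-13.4, -3.8, 27.2]
finger_gap: 0.0297
q [ 0.17  0.56 -0.44  1.57  0.26  1.07 -1.76] pos [0.652  0.06   0.2468] t 7.67 F [-13.4  -3.8  27.2] gap 0.0297
shift [ 0.0008  0.0063 -0.0011] turn [-0.   0.  -0.1] alt [-1.0e-01 -1.8e+02  1.0e-01]
```

```bash
python3 -m pendant '0 0 -0.005 0 0 0 0; 0 0 -0.005 0 0 0 0'; python3 - <<'E'
from h import *
c=robot.read_camera("scene")
cv2.imwrite("pics/s4.png",cv2.resize(c["pixels"][120:270,190:310],(640,600*4//3*0+600),interpolation=2))
p=cloud(c).reshape(-1,3)
a=np.radians(8.7);t=(p[:,0]-.656)*np.cos(a)+(p[:,1]-.061)*np.sin(a);s=-(p[:,0]-.656)*np.sin(a)+(p[:,1]-.061)*np.cos(a)
m=(p[:,2]>.015)&(p[:,2]<.12)&(abs(t)<.13)&(abs(s)<.05);print("ears t",np.percentile(t[m],[1,99]),"s",np.percentile(s[m],[1,99]),"z",np.percentile(p[m][:,2],[.5,99]))
o=robot.get_obs();print(o["moment"],o["ft_force"],o["eef_pos"])
E
```

```text
time: 7.92
eef_pos: [0.6519, 0.06, 0.2497]
tcp_rot: [-0.163, 2.142, -2.142]
ft_force: [0.3, 0.2, -3.4]
finger_gap: 0.0297
ears t [-0.07437858  0.08562168] s [-0.02422483  0.03053231] z [0.0335601  0.11751973]
[-0.01002226  0.03969706 -0.02502528] [-0.09662216  0.41314561 -2.97342231] [0.65173948 0.05993841 0.24935405]
```

View pics/s4.png

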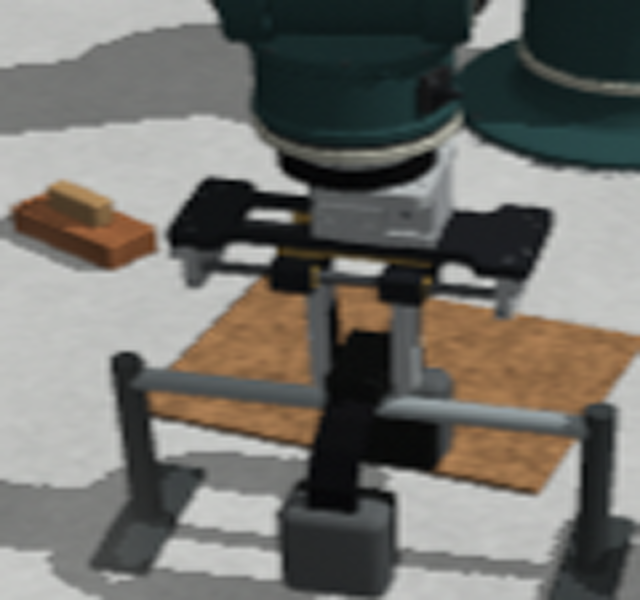

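The ears straddle the bar: front cup at (335,540), rear cup at (430,420), crown over the bar at (365,400). The early contact is explained. My grip has the fingertips 7 mm below the crown, so the fingertips rested on the bar at 0.247-0.097=0.150. In the scene camera the ears sit about 3 mm short of centre. I shift 2 mm and let go with the tips just above the bar, a drop of about 6 mm.

```bash
python3 -m pendant '0 -0.002 0.001 0 0 0 0; 0 -0.002 0.0015 0 0 0 0; 0 -0.002 0.0015 0 0 0 0'; python3 -m pendant '30 0 0 0 0 0 0; 35 0 0 0 0 0 0; 40 0 0 0 0 0 0; 50 0 0 0 0 0 0; 60 0 0 0 0 0 0';python3 -m pendant '80 0 0 0 0 0 0; 100 0 0 0 0 0 0; 100 0 0 0 0 0 0; 100 0 0 0 0 0 0';python3 -m pendant '100 0 -0.02 0 0 0 0; 100 0 -0.06 0 0 0 0; 100 0 -0.1 0 0 0 0; 100 0 -0.14 0 0 0 0;100 0 -0.14 0 0 0 0'; python3 - <<'E'
from h import *
g=grab();c=g["scene"]
cv2.imwrite("pics/s5.png",cv2.resize(c["pixels"][120:270,190:390],(800,600),interpolation=2))
p=cloud(c).reshape(-1,3)
a=np.radians(8.7);t=(p[:,0]-.656)*np.cos(a)+(p[:,1]-.061)*np.sin(a);s=-(p[:,0]-.656)*np.sin(a)+(p[:,1]-.061)*np.cos(a)
m=(p[:,2]>.015)&(p[:,2]<.2)&(abs(t)<.13)&(abs(s)<.05);print("ears t",np.percentile(t[m],[1,99]),"s",np.percentile(s[m],[1,99]),"z",np.percentile(p[m][:,2],[.5,99]))
# round block stand A: fin points (orange-brown, higher) from both cameras
for n,c in g.items():
    p=cloud(c);h=cv2.cvtColor(c["pixels"],cv2.COLOR_BGR2HSV)
    m=(abs(p[...,0]-.58)<.1)&(abs(p[...,1]-.316)<.08)&(p[...,2]>.02)
    f=m&(h[...,0]<12)&(h[...,1]>120)&(h[...,2]>70);q=p[f];print(n,"fin",len(q),q.mean(0).round(4) if len(q) else 0,"pct",np.percentile(q,[2,50,98],axis=0).round(4).tolist())
    hh=h[m];print(" hues",np.percentile(hh,[5,25,50,75,95],axis=0).tolist())
    np.savez(f"{n}1.npz",**c)
E
```

```text
time: 8.35
eef_pos: [0.6537, 0.0603, 0.2479]
tcp_rot: [-0.164, 2.142, -2.142]
ft_force: [0.5, 0.1, -3.3]
finger_gap: 0.0296
time: 8.98
eef_pos: [0.6537, 0.0602, 0.2482]
tcp_rot: [-0.163, 2.142, -2.142]
ft_force: [0.2, 0.4, -1.0]
finger_gap: 0.0541
time: 9.48
eef_pos: [0.6537, 0.0603, 0.2482]
tcp_rot: [-0.163, 2.142, -2.142]
ft_force: [-0.7, 1.1, 0.5]
finger_gap: 0.0918
time: 10.1
eef_pos: [0.6543, 0.0607, 0.3929]
tcp_rot: [-0.157, 2.14, -2.139]
ft_force: [-0.1, -0.7, -0.6]
finger_gap: 0.0945
ears t [-0.07140127  0.08881544] s [-0.04183612  0.04413895] z [0.02585613 0.17333818]
scene fin 32 [0.5822 0.3125 0.102 ] pct [[0.5664, 0.3049, 0.0881], [0.5817, 0.3113, 0.1001], [0.6074, 0.3322, 0.1176]]
 hues [[11.0, 82.4, 80.0], [19.0, 98.0, 99.0], [20.0, 99.0, 138.0], [20.0, 101.0, 146.0], [20.0, 156.0, 150.0]]
top fin 5 [0.5669 0.3164 0.1098] pct [[0.5466, 0.3122, 0.1033], [0.574, 0.3161, 0.1077], [0.5784, 0.321, 0.1197]]
 hues [[10.0, 71.0, 50.0], [12.0, 92.0, 60.0], [17.0, 101.0, 78.0], [20.0, 107.0, 99.0], [21.0, 137.79999999999995, 114.39999999999998]]
```

View pics/s5.png

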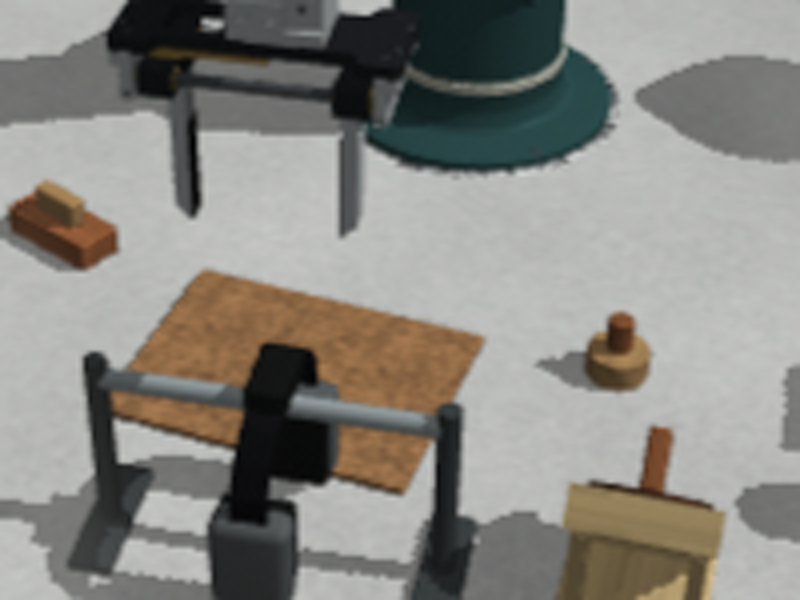

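The ears hang on the bar with the crown at (280,370), one cup on each side, and the gripper is clear. Next comes the round block pose, from a plane fit of its back disc and its fin in the top view.

```bash
python3 - <<'E'
from h import *
c=dict(np.load("top1.npz"));p=cloud(c);h=cv2.cvtColor(c["pixels"],cv2.COLOR_BGR2HSV)
c0=dict(np.load("top0.npz"));
for nm,cc in(("t1",c),("t0",c0)):
    p=cloud(cc);h=cv2.cvtColor(cc["pixels"],cv2.COLOR_BGR2HSV)
    sub=np.zeros(p.shape[:2],bool);sub[155:200,155:200]=1
    m=sub&(p[...,2]>.02)
    d=m&(h[...,0]<15)&(h[...,2]<75)
    q=p[d]
    for _ in range(6):
        o=q.mean(0);n=np.linalg.svd(q-o)[2][2];n*=np.sign(n[2]);r=(q-o)@n;q=q[abs(r)<max(.004,1.5*r.std())]
    print(nm,"disc",len(q),"centre",o.round(4),"n",n.round(3),"az",np.degrees(np.arctan2(-n[1],-n[0])).round(1),"tilt",np.degrees(np.arccos(n[2])).round(1),"rms",r.std().round(4))
    # bounding circle of disc in plane
    ex=np.cross([0,1,0],n);ex/=np.linalg.norm(ex);ey=np.cross(n,ex)
    uv=np.c_[(q-o)@ex,(q-o)@ey];(cc_,rr)=cv2.minEnclosingCircle((uv*1000).astype(np.float32));print(" circ",cc_,rr,"centre3d",(o+ex*cc_[0]/1e3+ey*cc_[1]/1e3).round(4))
    a=m&(((p-o)@n)>.008)&(h[...,0]<14)
    f=p[a];print(" fin",len(f),"c",f.mean(0).round(4),"along n pct",np.percentile((f-o)@n,[5,50,95]).round(4))
    uv=np.c_[(f-o)@ex,(f-o)@ey];print("  fin ex,ey pct",np.percentile(uv,[3,50,97],axis=0).round(4).tolist())
    # wood rim
    w=m&(h[...,0]>=15)&(h[...,0]<26);s=p[w];x=(s-o)@n;print(" rim n pct",np.percentile(x,[5,50,95]).round(4));k=abs(x+.005)<.006
    print(" rim rect",cv2.minAreaRect((np.c_[(s-o)@ex,(s-o)@ey][k]*1000).astype(np.float32)),k.sum())
E
```

```text
t1 disc 111 centre [0.582  0.3067 0.1136] n [ 0.972 -0.036  0.233] az 177.9 tilt 76.5 rms 0.0076
 circ (-811.3872680664062, -136.59490966796875) 865.9765625 centre3d [0.3883 0.1702 0.9015]
 fin 76 c [0.6033 0.3094 0.0987] along n pct [0.0089 0.0169 0.0265]
  fin ex,ey pct [[0.011, -0.0261], [0.0175, 0.0029], [0.0325, 0.0323]]
 rim n pct [-0.0506  0.0137  0.0475]
 rim rect ((-802.7462158203125, -117.66914367675781), (1753.103271484375, 107.59839630126953), 8.483878135681152) 30
t0 disc 174 centre [0.5821 0.3149 0.0818] n [-0.703 -0.061  0.709] az 5.0 tilt 44.8 rms 0.0022
 circ (-3.9994747638702393, -0.7153658270835876) 42.70124053955078 centre3d [0.5793 0.3142 0.0789]
 fin 53 c [0.5593 0.3098 0.1087] along n pct [0.0135 0.0396 0.0479]
  fin ex,ey pct [[-0.0191, -0.0169], [0.0069, -0.003], [0.0155, 0.0072]]
 rim n pct [-0.0324 -0.0105  0.0009]
 rim rect ((-3.5829086303710938, -0.35401153564453125), (107.64859771728516, 105.045654296875), 3.0575923919677734) 192
```

```bash
python3 - <<'E'
from h import *
a=4.6;n=-.7071*yaw(a)+[0,0,.7071]
o=np.array([.6004,.3159,.0577])
go(o+n*.28,-n,yaw(a+90))
E
```

```text
q [ 0.19  0.45 -0.47  1.41  0.21  1.33 -1.71] pos [0.6536 0.0603 0.3891] t 10.2 F [-0.6 -0.7 -1.5] gap 0.0942
shift [ 0.2114  0.1332 -0.275 ] turn [ 1.6  3.9 44.9] alt [  67.3 -162.8   -2.4]
```

```bash
python3 -m pendant '100 0.03 0 -0.03 0 0 4; 100 0.06 0 -0.07 0 0 10; 100 0.1 0.02 -0.11 0 1 17; 100 0.13 0.05 -0.15 1 2 24; 100 0.16 0.08 -0.19 1 3 31'; python3 - <<'E'
from h import *
a=4.6;n=-.7071*yaw(a)+[0,0,.7071]
o=np.array([.6004,.3159,.0577])
go(o+n*.25,-n,yaw(a+90))
E
```

```text
time: 10.82
eef_pos: [0.478, 0.2115, 0.3169]
tcp_rot: [0.393, 1.911, -1.892]
ft_force: [2.1, 0.3, 0.5]
finger_gap: 0.0941
q [-0.04  0.08 -0.57  2.1   0.53  0.59 -2.45] pos [0.478  0.2115 0.3169] t 10.82 F [2.1 0.3 0.5] gap 0.0941
shift [ 0.0783  0.0494 -0.0962] turn [-0.1  1.3 16.2] alt [  25.1 -176.9    0.2]
```

```bash
python3 -m pendant '100 0.02 0.012 -0.025 0 0.3 4; 100 0.04 0.024 -0.05 0 0.6 8; 100 0.06 0.036 -0.075 0 1 12; 100 0.078 0.049 -0.096 0 1.3 16.2; 100 0.078 0.049 -0.096 0 1.3 16.2'; python3 - <<'E'
from h import *
a=4.6;n=-.7071*yaw(a)+[0,0,.7071]
o=np.array([.6004,.3159,.0577])
go(o+n*.25,-n,yaw(a+90))
E
```

```text
time: 11.45
eef_pos: [0.4562, 0.2498, 0.232]
tcp_rot: [0.409, 1.924, -1.898]
ft_force: [-0.2, -0.4, 0.6]
finger_gap: 0.094
q [-0.78  0.19  0.1   2.2   0.68  0.42 -2.75] pos [0.4562 0.2498 0.232 ] t 11.45 F [-0.2 -0.4  0.6] gap 0.094
shift [ 0.023  -0.0157 -0.0543] turn [-0.3  0.3 16.4] alt [  25.6 -177.9    0.5]
```

Joint 7 runs to its limit, so I back off and use the half-turned grasp instead.

```bash
python3 -m pendant '100 0 -0.03 0 0 -10 0; 100 0 -0.06 0 0 -20 0; 100 0 -0.08 0 0 -30 0; 100 0 -0.08 0 0 -40 0; 100 0 -0.08 0 0 -50 0'; python3 -m pendant '100 0 0 0 0 -10 0; 100 0 0 0 0 -20 0; 100 0 0 0 0 -30 0; 100 0 0 0 0 -40 0; 100 0 0 0 0 -50 0'; python3 -m pendant '100 0 0 0 0 -10 0; 100 0 0 0 0 -20 0; 100 0 0 0 0 -30 0; 100 0 0 0 0 -40 0; 100 0 0 0 0 -50 0'; python3 - <<'E'
from h import *
a=4.6;n=-.7071*yaw(a)+[0,0,.7071]
o=np.array([.6004,.3159,.0577])
go(o+n*.25,-n,yaw(a+90))
E
```

```text
time: 12.08
eef_pos: [0.4179, 0.2472, 0.3031]
tcp_rot: [-0.382, 1.313, -1.655]
ft_force: [-0.2, -0.2, 0.2]
finger_gap: 0.0941
time: 12.7
eef_pos: [0.4179, 0.2471, 0.3027]
tcp_rot: [-0.969, 0.646, -1.24]
ft_force: [0.3, -0.2, -0.1]
finger_gap: 0.0938
time: 13.32
eef_pos: [0.418, 0.2471, 0.3027]
tcp_rot: [-1.371, -0.044, -0.698]
ft_force: [0.0, 0.6, -0.3]
finger_gap: 0.0941
q [-0.7   0.02 -0.04  2.19  0.56  0.6  -0.02] pos [0.418  0.2471 0.3027] t 13.32 F [ 0.   0.6 -0.3] gap 0.0941
shift [-0.0471  0.0647  0.0358] turn [  4.5 -29.2 -15.9] alt [ 21.4 149.3   6.1]
```

```bash
python3 -m pendant '100 -0.005 -0.01 0.01 0.5 -6 -3; 100 -0.015 -0.01 0.02 2 -12 -6; 100 -0.025 0 0.03 3 -18 -10; 100 -0.036 0.02 0.035 4 -24 -13; 100 -0.047 0.04 0.036 4.5 -29.2 -15.9'; python3 - <<'E'
from h import *
a=4.6;n=-.7071*yaw(a)+[0,0,.7071]
o=np.array([.6004,.3159,.0577])
go(o+n*.22,-n,yaw(a+90))
E
```

```text
time: 13.95
eef_pos: [0.4128, 0.3018, 0.256]
tcp_rot: [-1.45, -0.669, -0.554]
ft_force: [0.3, -1.6, 0.0]
finger_gap: 0.094
q [-0.84  0.16 -0.12  2.29  1.4   0.6  -0.49] pos [0.4128 0.3018 0.256 ] t 13.95 F [ 0.3 -1.6  0. ] gap 0.094
shift [-0.0073  0.0532 -0.001 ] turn [ 0.  -0.1  0.1] alt [-1.000e-01  1.799e+02  0.000e+00]
```

```bash
python3 -m pendant '100 -0.003 0.02 0 0 0 0; 100 -0.007 0.04 -0.001 0 0 0; 100 -0.007 0.053 -0.001 0 0 0; 100 -0.007 0.053 -0.001 0 0 0'; python3 - <<'E'
from h import *
c=robot.read_camera("scene");b=robot.read_camera("top")
cv2.imwrite("pics/s6.png",np.hstack([cv2.resize(c["pixels"][170:295,290:390],(400,500),interpolation=2),cv2.resize(b["pixels"][140:240,140:220],(400,500),interpolation=2)]))
a=4.6;n=-.7071*yaw(a)+[0,0,.7071]
o=np.array([.6004,.3159,.0577])
ob=robot.get_obs();M=R.from_rotvec(ob["tcp_rot"]).as_matrix()
# finger tips and fin top projected in both images, for checking (raw px)
for nm,cc in(("scene",c),("top",b)):
    T=np.linalg.inv(cc["world_from_camera"])
    for k,P in(("tips",ob["eef_pos"]+M[:,1]*.097),("fintop",o+n*.075),("disc",o+n*.03)):
        q=T[:3,:3]@P+T[:3,3];print(nm,k,(cc["mtx"]@[q[0],-q[1],-q[2]]/-q[2])[:2].round(1))
go(o+n*.133,-n,yaw(a+90))
E
```

```text
time: 14.45
eef_pos: [0.4456, 0.3026, 0.2135]
tcp_rot: [-1.452, -0.665, -0.556]
ft_force: [0.1, -0.6, -0.4]
finger_gap: 0.0939
scene tips [359.2 208.3]
scene fintop [356.2 225.6]
scene disc [353.3 241.5]
top tips [174.6 191.4]
top fintop [176.3 184.6]
top disc [177.8 178.5]
q [-0.81  0.28 -0.08  2.27  1.6   0.55 -0.66] pos [0.4453 0.303  0.2145] t 14.55 F [ 0.2  0.2 -0.4] gap 0.094
shift [-0.0008  0.0879  0.0005] turn [ 0.1 -0.3 -0. ] alt [0.000e+00 1.797e+02 1.000e-01]
```

View pics/s6.png

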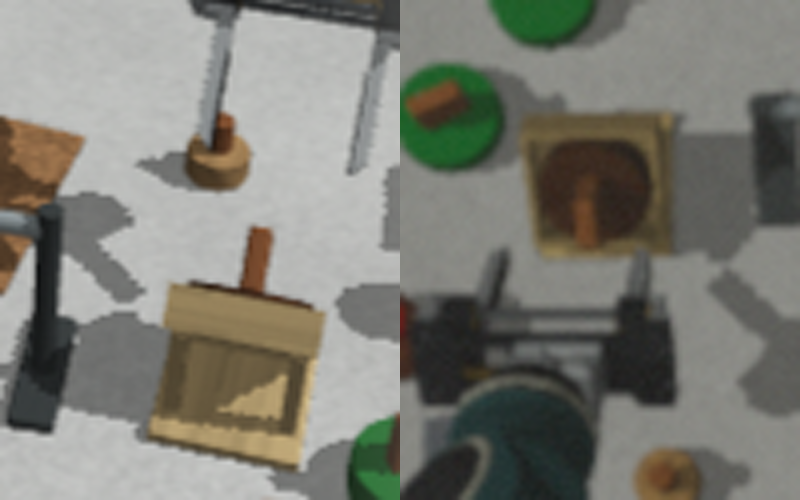

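The round brown block's fin lies between the fingers: top view fin (588,215) against fingertips (503,255) and (640,255), and scene view fin (258,260). Both views put the fin about 3 mm further towards -y than modelled, so I correct for that and go in.

```bash
python3 -m pendant '100 0 0.02 -0.002 0 0 0; 100 -0.001 0.045 -0.003 0 0 0; 100 -0.001 0.065 -0.003 0 0 0; 100 -0.001 0.08 -0.003 0 0 0; 100 -0.001 0.088 -0.003 0 0 0'; python3 -m pendant '100 0 0 0 0 0 0; 0 0 0 0 0 0 0; 0 0 0 0 0 0 0; 0 0 0 0 0 0 0; 0 0 0 0 0 0 0'; python3 -m pendant '0 0 0 0 0 0 0; 0 0 0 0 0 0 0; 0 0 0 0 0 0 0; 0 0 0 0 0 0 0; 0 0 0 0 0 0 0'; python3 - <<'E'
from h import *
a=4.6;n=-.7071*yaw(a)+[0,0,.7071]
o=np.array([.6004,.3159,.0577])
go(o+n*.133,-n,yaw(a+90))
E
```

```text
time: 15.18
eef_pos: [0.5073, 0.305, 0.1516]
tcp_rot: [-1.449, -0.666, -0.557]
ft_force: [-0.4, 0.1, 0.2]
finger_gap: 0.0942
time: 15.8
eef_pos: [0.5072, 0.305, 0.1517]
tcp_rot: [-1.449, -0.666, -0.557]
ft_force: [-0.6, 0.2, 0.4]
finger_gap: 0.0573
time: 16.42
eef_pos: [0.5071, 0.3051, 0.1517]
tcp_rot: [-1.449, -0.666, -0.556]
ft_force: [-2.7, -0.4, 2.6]
finger_gap: 0.0156
q [-0.74  0.48 -0.05  2.18  1.89  0.52 -0.89] pos [0.5071 0.3051 0.1517] t 16.43 F [-2.7 -0.4  2.6] gap 0.0156
shift [-0.0001 -0.0002  0.0032] turn [ 0.1 -0.3  0. ] alt [-0.000e+00  1.797e+02  1.000e-01]
```

Gripped at 15.6 mm, with little side force. I draw it out along its own axis.

```bash
python3 -m pendant '0 0 -0.005 0 0 0 0; 0 0 -0.012 0 0 0 0; 0 0 -0.02 0 0 0 0; 0 0 -0.028 0 0 0 0; 0 0 -0.036 0 0 0 0'; python3 -m pendant '0 0 -0.015 0 0 0 0; 0 0 -0.03 0 0 0 0; 0 0 -0.045 0 0 0 0; 0 0 -0.06 0 0 0 0; 0 0 -0.075 0 0 0 0'; python3 - <<'E'
from h import *
go((.471,0,.30),(0,0,-1),yaw(90))
go((.44,.24,.29),(0,0,-1),yaw(115))
E
```

```text
time: 17.05
eef_pos: [0.4813, 0.303, 0.1774]
tcp_rot: [-1.449, -0.666, -0.556]
ft_force: [0.2, -0.3, -2.5]
finger_gap: 0.0159
time: 17.68
eef_pos: [0.4283, 0.2987, 0.2306]
tcp_rot: [-1.449, -0.666, -0.556]
ft_force: [-0.2, -0.1, -1.9]
finger_gap: 0.016
q [-0.84  0.22 -0.08  2.29  1.53  0.57 -0.6 ] pos [0.4283 0.2987 0.2306] t 17.68 F [-0.2 -0.1 -1.9] gap 0.016
shift [ 0.064  -0.0355 -0.3009] turn [-1.9  4.  45. ] alt [  67.4 -162.7    2.8]
q [-0.84  0.22 -0.08  2.29  1.53  0.57 -0.6 ] pos [0.4283 0.2987 0.2306] t 17.68 F [-0.2 -0.1 -1.9] gap 0.016
shift [ 0.0473 -0.037  -0.0592] turn [  8.  -19.7  44.5] alt [-61.5 148.2  11. ]
```

```bash
python3 -m pendant '0 0.02 -0.03 -0.02 0 0.5 5; 0 0.04 -0.045 -0.05 0 1 12; 0 0.055 -0.045 -0.085 -1 2 20; 0 0.064 -0.042 -0.12 -1.5 2.5 29; 0 0.064 -0.038 -0.16 -1.5 3 37'; python3 - <<'E'
from h import *
go((.471,0,.26),(0,0,-1),yaw(90))
E
```

```text
time: 18.3
eef_pos: [0.4523, 0.1781, 0.2933]
tcp_rot: [-1.592, -0.335, -0.311]
ft_force: [0.6, -0.7, -2.8]
finger_gap: 0.0159
q [-0.54  0.05 -0.02  2.16  0.42  0.64  0.72] pos [0.4523 0.1781 0.2933] t 18.3 F [ 0.6 -0.7 -2.8] gap 0.0159
shift [-0.0003  0.0453 -0.1764] turn [ 2.6  0.9 23.4] alt [  36.4 -175.4   -4.1]
```

```bash
python3 -m pendant '0 0 0.005 -0.035 0.5 0 4; 0 0 0.015 -0.07 1 0 9; 0 0 0.025 -0.105 1.5 0.5 14; 0 0 0.035 -0.14 2 0.9 19; 0 0 0.045 -0.176 2.6 0.9 23.4'; python3 - <<'E'
from h import *
go((.471,0,.241),(0,0,-1),yaw(90))
E
```

```text
time: 18.92
eef_pos: [0.4711, -0.0001, 0.2601]
tcp_rot: [-1.571, 0.0, -0.002]
ft_force: [1.0, 0.2, -2.3]
finger_gap: 0.0161
q [-0.21  0.19  0.16  2.03 -0.04  0.92  1.54] pos [ 4.711e-01 -1.000e-04  2.601e-01] t 18.93 F [ 1.   0.2 -2.3] gap 0.0161
shift [-0.0001  0.0191  0.0001] turn [-0.  -0.1  0. ] alt [-1.000e-01  1.799e+02 -0.000e+00]
```

```bash
python3 -m pendant '0 0 0.008 0 0 0 0; 0 0 0.016 0 0 0 0; 0 0 0.019 0 0 0 0; 0 0 0.019 0 0 0 0; 0 0 0.019 0 0 0 0'; python3 -m pendant '0 0 0 0 0 0 0; 0 0 0 0 0 0 0; 0 0 0 0 0 0 0'; python3 - <<'E'
from h import *
c=robot.read_camera("scene")
cv2.imwrite("pics/s7.png",cv2.resize(c["pixels"][100:280,150:390],(800,600),interpolation=2))
p=cloud(c);h=cv2.cvtColor(c["pixels"],cv2.COLOR_BGR2HSV)
m=(abs(p[...,0]-.471)<.07)&(abs(p[...,1])<.07)&(p[...,2]>.08)&(p[...,2]<.165)&(h[...,0]<20)&(h[...,1]>60)
q=p[m];print(len(q),np.percentile(q,[1,50,99],axis=0).round(4).tolist())
t=q[q[:,2]>np.percentile(q[:,2],50)]
s=q
for _ in range(5):
    A=np.c_[s[:,:2],np.ones(len(s))]
    if _==0: s=s[(s[:,2]>.131)&(s[:,2]<.147)];A=np.c_[s[:,:2],np.ones(len(s))]
    k=np.linalg.lstsq(A,s[:,2],rcond=None)[0];r=s[:,2]-A@k;s=s[abs(r)<.003]
print("back plane",k.round(4),len(s),"tilt",np.degrees(np.hypot(k[0],k[1])).round(2))
go((.471,0,.241),(0,0,-1),yaw(90))
E
```

```text
time: 19.55
eef_pos: [0.4714, 0.001, 0.2412]
tcp_rot: [-1.573, -0.002, -0.004]
ft_force: [-0.9, -0.1, -1.9]
finger_gap: 0.016
time: 19.92
eef_pos: [0.4714, 0.0006, 0.2409]
tcp_rot: [-1.573, -0.001, -0.004]
ft_force: [0.8, -0.9, -3.5]
finger_gap: 0.0157
454 [[0.4376, -0.0339, 0.1061], [0.492, 0.0123, 0.1336], [0.5142, 0.0455, 0.1627]]
back plane [0.0057 0.006  0.1322] 213 tilt 0.48
q [-0.21  0.22  0.16  2.05 -0.04  0.87  1.54] pos [0.4714 0.0006 0.2409] t 19.98 F [-0.6 -0.5 -1.8] gap 0.0155
shift [-0.0004 -0.0001 -0.0006] turn [ 0.1 -0.1  0.2] alt [ -0.3 179.9   0.2]
```

View pics/s7.png

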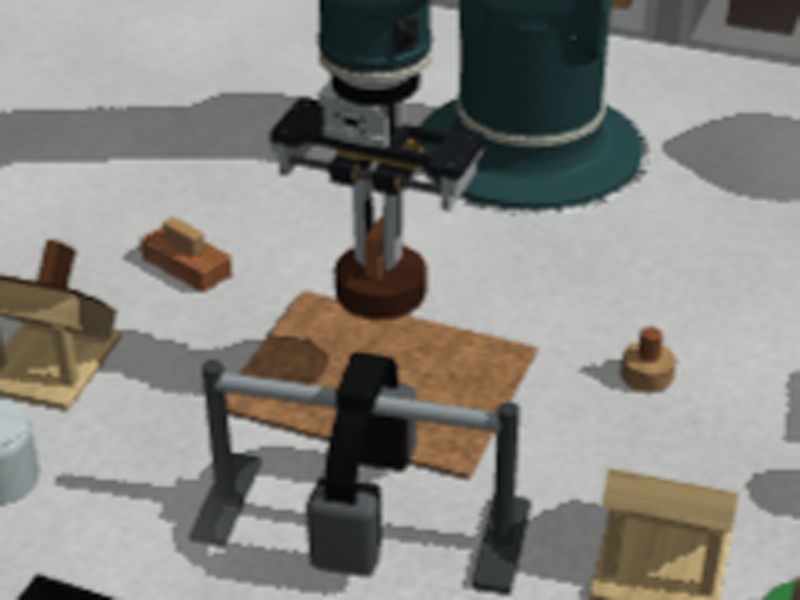

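The round block hangs level (tilt 0.5°) at (380,285), face down over the pad at about 0.106 m. The ears hang on the bar and the square block is still in its stand. I hand in.

```bash
python3 - <<'E'
from station import robot
print(robot.hand_in()); o=robot.get_obs(); print(o["time"],o["eef_pos"],o["finger_gap"],o["ft_force"])
E
```

```text
the job is handed in; nothing more can be done
None
the job is handed in; nothing more can be done
```

I hung the ear defenders over the rail and let go. I then drew the brown round block out of stand A and handed in while holding it level, printing face down, above the middle of the pad, with the clock at about 20 s.

**Last checks, just before hand-in:**
- **Block:** its tilt was about 0.5°, and its face was about 10 cm above the pad, within a few mm. It was within a few mm of the pad's centre, still gripped with a 16 mm gap. The arm was still, and the force on it was about 2 N, roughly the block's weight.
- **Ears and other things:** the last picture showed the ears on the bar with one cup on each side. The square block was in its stand, and the other things in view looked in place. I did not measure those against the first pictures.

**What did not go to plan:**
- **Ears:** I gripped the cushion a little low, so the fingertips touched the bar before the headband did, with about 30 N at most. I let go with the ears about 6 mm above rest, and they settled on the bar.
- **Round block:** my first approach ran into the last joint's limit, so I used the half-turned grasp instead. Both cameras also put the handle about 3 mm from where I had modelled it, which I corrected before gripping.
- **After hand-in:** it reported no verdict, and no state could be read, so I could not check the final second.

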